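# Start and close the blanking cap on the instrument panel

### The job

On the instrument panel plate, one of the two bar-handled blanking caps stands high on its threaded collar because its thread has not started. Turn that cap backward (counterclockwise seen from above), without lifting it off, until its pointer is over the square start tab and it drops into the thread start, then screw it forward (clockwise) until it is fully home with the pointer over the round stud, and let go. Leave the other cap, which is already home, as it is.

Things in the scene. Friction and masses are not known exactly. Their poses are not given: they have to be found in the camera images.
- cap: The cap standing high: round hollow dark steel cap, 62 mm diameter, 32 mm tall, about 130 g. Origin: centre of its lower rim, z up. On top an aluminium bar handle along the cap's x, 46 long, 12 thick, 24 mm tall (32 to 56 mm above the origin). It rests on the collar with 1 mm sideways play; let go, it drops by its own weight where the thread allows, and stays.
- cap_grip (a point): Point on the axis of cap, 54 mm above its origin (2 mm under the bar's top): TCP place to pinch the bar from above, fingers closing along the cap's y; the fingertips then stand 3 mm clear of the cap's flat top.
- cap_nose (a point): End of cap's pointer, a 4 mm wide blade at the bar's foot sticking out over the rim on the cap's +x side only; 36 mm from the axis, 34.5 mm above the origin. At the start it lies 32 to 57 deg clockwise of the start tab, seen from above.
- collar: Fixed steel collar under cap: flange 84 mm diameter, 6 mm thick, with a 33 mm tall spigot inside the cap carrying a coarse right-hand three-start thread. Origin: centre of the flange's underside, on the axis, z up. Cap origin above it: 22 mm at first (on top of the thread), 11 after the drop, 7 when home.
- collar_start (a point): Start mark of collar: square dark 8 x 10 mm tab on the flange, 36 mm from the axis, at 90 deg from the collar's x. With the pointer within 12 deg of it the cap can drop 11 mm; a stop blocks turning back more than about 12 deg past it.
- collar_home (a point): Home mark of collar: round brass stud, 7 mm diameter, on the flange, 36 mm from the axis, 72 deg clockwise of the start mark. After the drop, turning clockwise runs the cap down 4 mm over those 72 deg (2 mm of up-and-down play) to a stop with the pointer at the stud. Before the drop, that stop blocks clockwise turning too.
- cap2: The other cap, same make and size, already home on its own like collar, about 15 mm lower than cap. Leave as it is. Origin: centre of its lower rim.
- cap2_nose (a point): End of cap2's pointer, 36 mm from its axis.

How it is judged:
On the way:
1. the cap has been turned back to the start mark and has dropped into the thread start (z of cap in the frame of collar below 0.0145 m and horizontal distance between cap_nose and collar_start below 0.012 m), for 0.1 s.
At the end, for the whole second after the job is handed in: The cap is on its collar, screwed forward with its pointer within 9 mm (about 14 degrees) of the home stud and its rim no more than 9.5 mm above the collar's underside (2.5 mm of fully home), level, released and at rest (z of cap in the frame of collar below 0.0095 m and horizontal distance between cap and collar below 0.004 m and horizontal distance between cap_nose and collar_home below 0.009 m and angle between cap's own z axis and vertical below 0.1 rad and linear speed of cap below 0.02 m/s); the robot touches nothing.
It fails at once if the cap is lifted off its collar (more than 8 mm above where it first sat) (z of cap in the frame of collar above 0.03 m).
It fails at once if the other cap is turned or moved (its pointer by more than 8 mm) (distance of any of cap2_nose, cap2 from where it was at the start of the episode above 0.008 m).
It also fails if it takes over 38 s, if anything falls off the work surface, if the arm or the gripper's body presses on something with over 40 N, if the wrist force passes 120 N, or if a joint passes its speed limit or range.

### The arm

A 7-joint arm with a two-finger parallel gripper is mounted at the origin on the work surface. World frame = base frame: x ahead of the robot, y to its left, z up, the work surface at z = 0. Lengths are in m, angles in rad, forces in N, time in s.
With the tool pointing down it reaches from about 0.425 to 0.95 m from the base axis. Payload 4.7 kg.
Tool frame: the origin (TCP) lies between the finger pads, 19 mm behind the fingertips; this is the grasp point; z points along the fingers, y is the line along which they close (so a half turn about z gives the same grasp; the last joint's range is limited). The gripper opens to 87 mm and grips with 3 to 60 N. Pads are 19 mm wide; open, the fingers measure 117 mm over their backs; the gripper's body (75 mm by 190 mm) begins 51 mm behind the grasp point.
Start: joints at [1.289, 0.469, -0.049, 1.532, 0.024, 1.141, -0.082], TCP at [0.169, -0.654, 0.241] pointing down, gripper open.
Joint ranges: [-2.59, 2.59], [-0.33, 1.99], [-1.39, 1.29], [0.1, 2.45], [-1.04, 4.18], [0.21, 1.99], [-2.66, 2.66]. Speed limits (rad/s): [2.57, 2.57, 3.14, 3.14, 3.14, 3.14, 3.14].

### API

Orientations are given as [roll, pitch, yaw] about the fixed x, y, z axes, in that order (R = Rz(yaw) Ry(pitch) Rx(roll)).
In Python, from station import robot gives the robot as it stands.
- The arm moves only by the shell command python3 -m handwheel 'ROWS'. ROWS is JSON, a list that holds one entry, the list of rows, each a list of 7 numbers: the closure, from -1 (fully open) to 1 (shut), then the shift along the tool's x, y, z in cm, then the turn, a rotation vector about the tool's x, y, z in rad. In form: [[[hand, dx, dy, dz, wx, wy, wz], ...]]. A call has exactly 10 rows; each row shifts and turns the commanded pose from where the row before left it, along the tool's axes as they then stand; what a row does not reach is not made up. A row lasts 1/10 s, in which the tool goes at most 50 mm and 8.59 degrees, less where a joint would pass 70% of its speed; a pose out of reach is approached as far as the arm can. A call is refused whole if a number of a shift passes 5 or a number of a turn 0.15, either way. A call with a gripper value outside its range is refused whole. The fingers move at their own pace and stop on an object; the grip force is fixed at half the most. Time passes only in rows, so rows that do not move let the fingers close, or fill a call up. It gives the time, the measured TCP pose, the force, the opening and the grip force at its end, in the units of the state.
- robot.sense(): the state, without advancing time (a new reading comes with each control period).
- robot.camera(name): name is "scene" or "top" or "wrist"; returns a dict with "color" (420x560x3 uint8, blue, green, red), "fx", "fy", "cx", "cy" (pixels), "distortion" ([k1, k2, p1, p2, k3] as OpenCV has them; the pictures are not rectified), "xyz" and "rotation" of the camera in the world. Camera axes: x right, y down, z forward; pixel columns grow to the right and rows downward; lengths in m; the calibration is good to about 2 mm. A picture is of the moment at which its call begins. There is no depth.
- robot.job_done(): hands the job in; it is judged then, once.
The state is a dict: "time": time; "joints": joint angles; "dq": joint speeds; "joint_efforts": joint torques, N m; "ee_pos": TCP position; "tool_rot": TCP orientation; "force": force on the tool from outside, world axes, zero at the start; "wrist_torque": the same for the moment, N m; "gripper_width": finger opening in m; "finger_force": force on a finger pad.
Only numpy, scipy, OpenCV 4.12 (cv2) and the standard library are available. Lean on these libraries where they do the work, as an engineer would, in place of code of your own. Each camera call takes 0.05 s, during which the arm holds its last target. There are 200 camera calls.

## Working session

There is one attempt and no reset: what is moved stays moved. The work goes in short steps, Python scripts to look and compute and a shell command to move; the robot and the scene stay as the last step left them, time stands still between calls to the robot, and variables do not carry over. Pictures are saved under pics/ and viewed, at most 10 in all, crops included, and the job is handed in when it is done.

```bash
mkdir -p pics; cat > h.py <<'E'
import numpy as np, cv2
from station import robot
def cam(n,f=None):
    c=robot.camera(n)
    c['K']=np.array([[c['fx'],0,c['cx']],[0,c['fy'],c['cy']],[0,0,1.]]);c['D']=np.array(c['distortion'])
    R=np.array(c['rotation']); c['R']=R if R.shape==(3,3) else None
    c['o']=np.array(c['xyz'])
    if f: cv2.imwrite('pics/'+f,c['color'])
    return c
def rays(c,px):
    u=cv2.undistortPoints(np.array(px,float).reshape(-1,1,2),c['K'],c['D']).reshape(-1,2)
    d=np.c_[u,np.ones(len(u))]@c['R'].T
    return d/np.linalg.norm(d,axis=1)[:,None]
def plane(c,px,z):
    d=rays(c,px); return c['o']+d*((z-c['o'][2])/d[:,2])[:,None]
def tri(c1,p1,c2,p2):
    d1=rays(c1,p1);d2=rays(c2,p2);out=[]
    for a,b in zip(d1,d2):
        s=np.linalg.lstsq(np.c_[a,-b],c2['o']-c1['o'],rcond=None)[0]
        A=c1['o']+s[0]*a;B=c2['o']+s[1]*b; out.append(np.r_[(A+B)/2,np.linalg.norm(A-B)])
    return np.array(out)
E
python3 - <<'E'
from h import *
s=robot.sense();print(s)
im=[]
for n in ['scene','top','wrist']:
    c=cam(n,n+'0.png');print(n,c['xyz'],c['rotation'],c['fx'],c['distortion'])
E
```

```text
{'time': 0.0, 'joints': array([ 1.28909673,  0.4694568 , -0.04858548,  1.53370069,  0.02411182,
        1.14100119, -0.082313  ]), 'dq': array([ 4.82305277e-04,  1.30208835e-03, -3.42771693e-04, -1.37470847e-03,
        8.90232005e-05, -1.30572162e-04,  9.72790142e-04]), 'joint_efforts': array([ 6.21185859e-05, -5.07974768e+01, -8.05739779e-02, -2.36154234e+01,
       -6.12983038e-02,  3.77260905e-02,  1.76130156e-04]), 'ee_pos': array([ 0.16868776, -0.65299403,  0.24018616]), 'tool_rot': array([-3.13961465e+00,  8.82208034e-05,  2.52814953e-01]), 'force': array([ 0.4363736 ,  0.43051681, -0.48376687]), 'wrist_torque': array([ 0.01863222,  0.02322959, -0.07091597]), 'finger_force': 0.0, 'gripper_width': 0.08744079409723572}
scene [1.13400427 0.01037958 0.43065338] [-2.11810832  0.00446233  1.57880492] 402.8696513695745 [-0.04684433  0.          0.          0.          0.        ]
top [0.49002315 0.0248871  0.87352577] [-3.01608404 -0.02965597 -1.58467188] 521.0674687065496 [-0.18454167  0.          0.          0.          0.        ]
wrist [ 0.24802261 -0.63240902  0.38423111] [ 2.83751170e+00  1.97535814e-03 -1.31796349e+00] 313.73301331073145 [0.01168178 0.         0.         0.         0.        ]
```

```bash
sed -i "s/    R=np.array.*/    from scipy.spatial.transform import Rotation as Ro; c['R']=Ro.from_euler('xyz',c['rotation']).as_matrix()/" h.py
python3 -c "
import cv2
print(cv2.imread('pics/top0.png').shape)"
```

```text
(420, 560, 3)
```

View pics/top0.png

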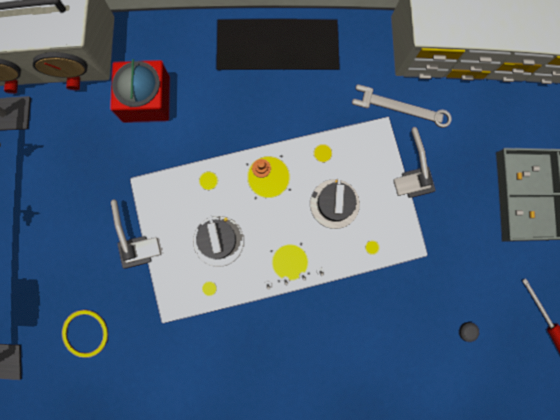

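View pics/scene0.png

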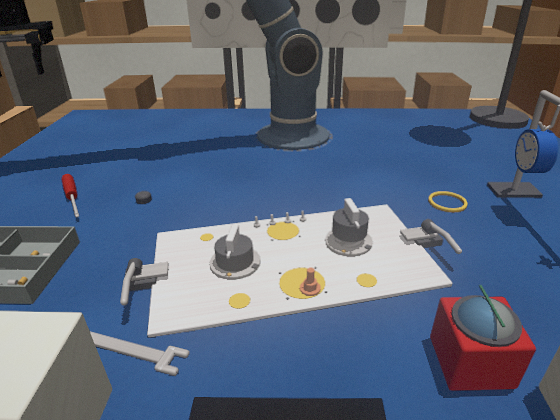

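The top view shows two caps at about (217,240) and (337,203). In the scene view, the cap at (350,225), which is top-left in the top view, seems to stand higher. I'll zoom in on both.

```bash
python3 - <<'E'
from h import *
t=cv2.imread('pics/top0.png');s=cv2.imread('pics/scene0.png')
f=lambda i,x,y:cv2.resize(i[y-37:y+38,x-50:x+50],(400,300),interpolation=cv2.INTER_CUBIC)
cv2.imwrite('pics/z.png',np.vstack([np.hstack([f(t,217,240),f(t,337,203)]),np.hstack([f(s,350,225),f(s,235,248)])]))
E
```

```text
(no output)
```

View pics/z.png

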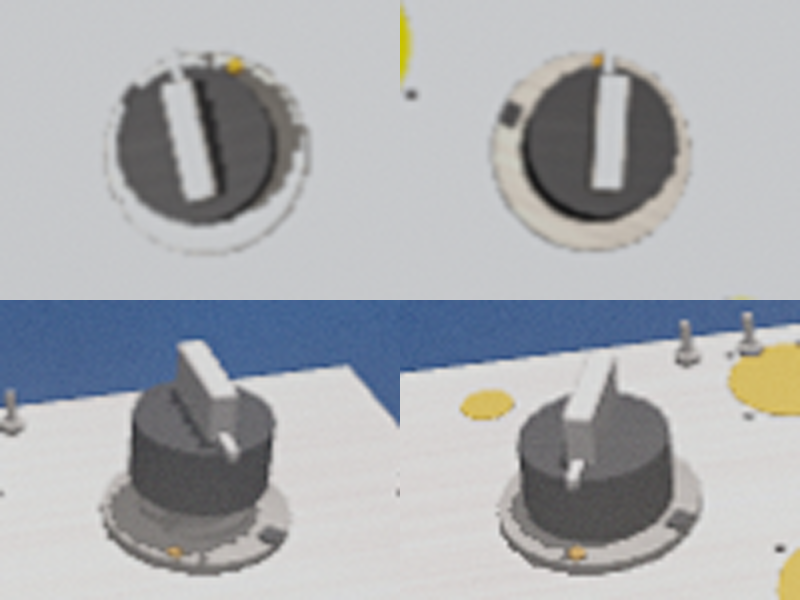

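Upper left and lower left show the same cap, standing high at top (217,240), scene (350,225). Its pointer aims at roughly image-top. The brass stud is at top (225.8,219.3) / scene (343.5,251), and the dark tab is at scene (368,247). Next I'll triangulate.

```bash
python3 - <<'E'
from h import *
t=cam('top');s=cam('scene')
# far/near bar-top ends, stud ; cap2 bar ends, stud
T=[(217.5,252.7),(211,223.7),(225.7,219.2),(338.7,250-36.5+0),(340,185.3),(336.5,181.2)]
S=[(347.6,198.5),(355.8,212),(343.5,251),(236,226+0),(229.5,241),(229.2,274)]
P=tri(t,T,s,S);print(P.round(4))
b=P[1]-P[0];print('bar yaw',np.degrees(np.arctan2(b[1],b[0])),np.hypot(b[0],b[1]))
zf=P[2,2];tab=plane(s,[(368,247.5)],zf)[0];st=plane(s,[(343.5,251)],zf)[0];print('tab',tab,'stud',st)
# flange outer ellipse in top, outer bounds x 104..310,y 48..254 in crop
print('flange c', plane(t,[(167+207/4,203+151/4)],zf-.002), plane(t,[(167+104/4,203+151/4),(167+310/4,203+151/4)],zf-.002))
mid=(P[0]+P[1])/2;print('mid',mid)
for n,p in(('tab',tab),('stud',st),('stud3',P[2])):
  d=p[:2]-mid[:2];print(n,np.degrees(np.arctan2(d[1],d[0])),np.hypot(*d))
E
```

```text
[[ 5.245e-01  9.940e-02  8.430e-02  2.100e-03]
 [ 5.687e-01  1.087e-01  8.390e-02  9.000e-04]
 [ 5.828e-01  9.150e-02  1.450e-02  6.000e-04]
 [ 5.842e-01 -8.860e-02  6.650e-02  2.000e-03]
 [ 6.288e-01 -9.230e-02  6.820e-02  8.000e-04]
 [ 6.449e-01 -9.460e-02  1.580e-02  0.000e+00]]
bar yaw 11.897510822043964 0.0451279454133005
tab [0.57280656 0.13522981 0.01454186] stud [0.5827873  0.09186758 0.01454186]
flange c [[0.54726061 0.1029517  0.01254186]] [[0.54763017 0.14572152 0.01254186]
 [0.54684425 0.06034437 0.01254186]]
mid [0.54658231 0.10409544 0.08412785 0.00153003]
tab 49.89282335295264 0.0407070044315078
stud -18.661857232198344 0.03821414877780829
stud3 -19.120651418994434 0.0383296852733629
```

```bash
python3 -m handwheel '[[[-1,3.5,-2.5,0,0,0,0],[-1,3.5,-2.5,0,0,0,0],[-1,3.5,-2.5,0,0,0,0],[-1,3.5,-2.5,0,0,0,0],[-1,3.5,-2.5,0,0,0,0],[-1,3.5,-2.5,0,0,0,0],[-1,3.5,-2.5,0,0,0,0],[-1,3.5,-2.5,0,0,0,0],[-1,3.5,-2.5,0,0,0,0],[-1,3.5,-2.5,0,0,0,0]]]'
```

```text
time: 1.25
ee_pos: [0.446, -0.3225, 0.2414]
tool_rot: [3.141, -0.0, 0.253]
force: [-0.4, -0.6, -0.0]
gripper_width: 0.0867
finger_force: 0.0
```

```bash
python3 -m handwheel '[[[-1,2,-3.9,0.4,0,0,0],[-1,2,-3.9,0.4,0,0,0],[-1,2,-3.9,0.4,0,0,0],[-1,2,-3.9,0.4,0,0,0],[-1,2,-3.9,0.4,0,0,0],[-1,2,-3.9,0.4,0,0,0],[-1,2.1,-3.9,0.4,0,0,0],[-1,2.1,-3.9,0.4,0,0,0],[-1,2.1,-3.8,0.4,0,0,0],[-1,2.1,-3.7,0.4,0,0,0.04]]]'; python3 - <<'E'
from h import *
print(robot.sense()['joints'].round(2),robot.sense()['ee_pos'])
c=cam('wrist','w1.png');print(c['xyz'],c['rotation'])
import pickle;pickle.dump(c,open('w1.pkl','wb'))
E
```

```text
time: 2.25
ee_pos: [0.5461, 0.1035, 0.2012]
tool_rot: [3.141, -0.0, 0.212]
force: [0.5, 0.1, 0.4]
gripper_width: 0.0871
finger_force: 0.0
[ 0.08  0.35 -0.43  1.85  0.17  0.98 -1.78] [0.54612983 0.1035073  0.20120583]
[0.62609112 0.12110327 0.34514972] [ 2.83785284e+00  4.93099761e-05 -1.35894511e+00]
```

View pics/w1.png

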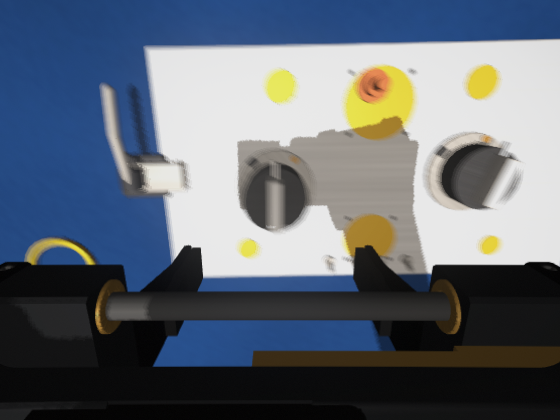

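The wrist view shows the cap below, its bar vertical in the image at about (275,195), the tab near (252,162) and the stud near (295,160). Before descending I'll take a closer crop to refine the axis.

```bash
python3 - <<'E'
from h import *
i=cv2.imread('pics/w1.png');cv2.imwrite('pics/w1z.png',cv2.resize(i[140:240,220:340],(720,600),interpolation=cv2.INTER_CUBIC))
E
```

```text
(no output)
```

View pics/w1z.png

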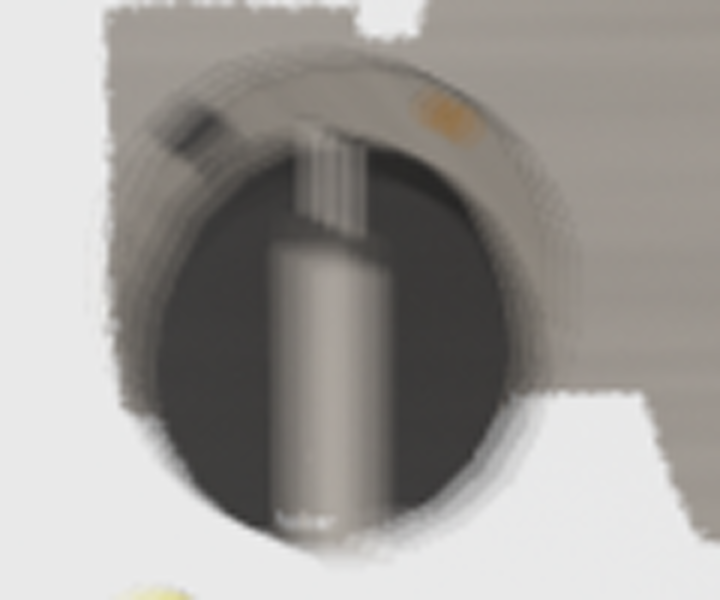

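The crop is motion-blurred. It shows the tab at (252,162), the stud at (294.8,158.7), and the bar-top ends at (275,181.7) and (275.5,228.8).

```bash
python3 - <<'E'
from h import *
import pickle;c=pickle.load(open('w1.pkl','rb'))
b=plane(c,[(275.5,228.8),(275,181.7)],.084);m=plane(c,[(252,162.2),(294.8,158.7)],.0145)
print(b,m);ax=np.array([.547,.1035])
for p in m:
  d=p[:2]-ax;print(np.degrees(np.arctan2(d[1],d[0])),np.hypot(*d))
d=b[1]-b[0];print(b.mean(0),np.degrees(np.arctan2(d[1],d[0])))
E
```

```text
[[0.52828387 0.10204306 0.084     ]
 [0.56995391 0.1113494  0.084     ]] [[0.57040524 0.13680689 0.0145    ]
 [0.58347567 0.09353381 0.0145    ]]
54.90372496860603 0.04070816068412151
-15.281842162105042 0.03781269291161131
[0.54911889 0.10669623 0.084     ] 12.589501035450377
```

```bash
python3 -m handwheel '[[[-1,0.16,-0.07,2,0,0,0],[-1,0,0,2,0,0,0],[-1,0,0,2,0,0,0],[-1,0,0,2,0,0,0],[-1,0,0,1.5,0,0,0],[-1,0,0,1,0,0,0],[-1,0,0,0.8,0,0,0],[-1,0,0,0.5,0,0,0],[-1,0,0,0.1,0,0,0],[-1,0,0,0,0,0,0]]]'; python3 - <<'E'
from h import *
cam('wrist','w2.png')
E
```

```text
time: 3.3
ee_pos: [0.5477, 0.1029, 0.0826]
tool_rot: [3.141, -0.001, 0.213]
force: [-0.6, 0.7, 0.3]
gripper_width: 0.0871
finger_force: 0.0
```

View pics/w2.png

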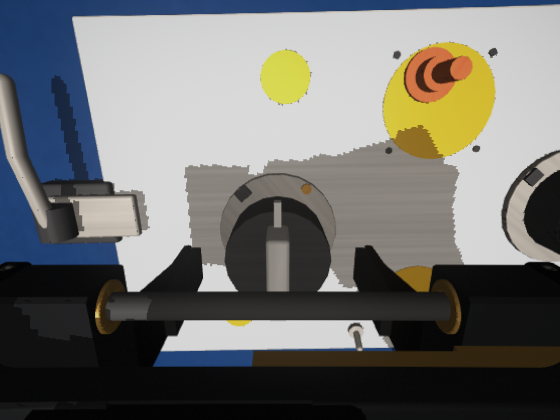

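The wrist view shows the bar at x≈278, midway between the fingers (190 and 367), and aligned with them. Closing.

```bash
python3 -m handwheel '[[[-0.4,0,0,0,0,0,0],[0,0,0,0,0,0,0],[0.3,0,0,0,0,0,0],[0.5,0,0,0,0,0,0],[0.6,0,0,0,0,0,0],[0.7,0,0,0,0,0,0],[0.8,0,0,0,0,0,0],[0.9,0,0,0,0,0,0],[1,0,0,0,0,0,0],[1,0,0,0,0,0,0]]]'
```

```text
time: 4.35
ee_pos: [0.5474, 0.1028, 0.0822]
tool_rot: [3.141, -0.0, 0.213]
force: [-0.3, -0.2, -0.3]
gripper_width: 0.0152
finger_force: 0.0
```

```bash
python3 -m handwheel '[[[1,0,0,0,0,0,0],[1,0,0,0,0,0,0],[1,0,0,0,0,0,0],[1,0,0,0,0,0,-0.08],[1,0,0,0,0,0,-0.08],[1,0,0,0,0,0,-0.08],[1,0,0,0,0,0,-0.08],[1,0,0,0,0,0,-0.08],[1,0,0,0,0,0,0],[1,0,0,0,0,0,0]]]'
```

```text
time: 5.35
ee_pos: [0.5473, 0.1027, 0.0822]
tool_rot: [-3.142, 0.0, 0.611]
force: [1.1, 0.4, -0.1]
gripper_width: 0.0118
finger_force: 30.0
```

```bash
python3 -m handwheel '[[[1,0,0,0,0,0,-0.08],[1,0,0,0,0,0,-0.08],[1,0,0,0,0,0,-0.08],[1,0,0,0,0,0,-0.05],[1,0,0,0,0,0,0],[1,0,0,0.1,0,0,0],[1,0,0,0.1,0,0,0],[1,0,0,0.1,0,0,0],[1,0,0,0,0,0,0],[1,0,0,0,0,0,0]]]'; python3 - <<'E'
from h import *
s=robot.sense();print(s['wrist_torque'],s['joints'].round(2))
E
```

```text
time: 6.35
ee_pos: [0.5473, 0.1028, 0.0792]
tool_rot: [3.142, 0.0, 0.903]
force: [0.2, 0.0, -1.0]
gripper_width: 0.0119
finger_force: 30.0
[-0.01919579 -0.04527315 -0.01648929] [ 0.16  0.54 -0.55  1.94  0.4   0.77 -1.29]
```

It lowered 3 mm without resistance, so the thread start has been reached. I'll keep lowering.

```bash
python3 -m handwheel '[[[1,0,0,0.1,0,0,0],[1,0,0,0.1,0,0,0],[1,0,0,0.1,0,0,0],[1,0,0,0.1,0,0,0],[1,0,0,0.1,0,0,0],[1,0,0,0.1,0,0,0],[1,0,0,0.1,0,0,0],[1,0,0,0.1,0,0,0],[1,0,0,0,0,0,0],[1,0,0,0,0,0,0]]]'; python3 - <<'E'
from h import *
s=robot.sense();print(s['wrist_torque'],s['joints'].round(2))
c=cam('wrist','w3.png');
E
```

```text
time: 7.35
ee_pos: [0.5474, 0.1028, 0.0713]
tool_rot: [3.142, 0.0, 0.903]
force: [-0.6, 0.4, -1.4]
gripper_width: 0.0116
finger_force: 30.0
[-0.06002681  0.02373697  0.003016  ] [ 0.16  0.55 -0.55  1.94  0.41  0.76 -1.29]
```

View pics/w3.png

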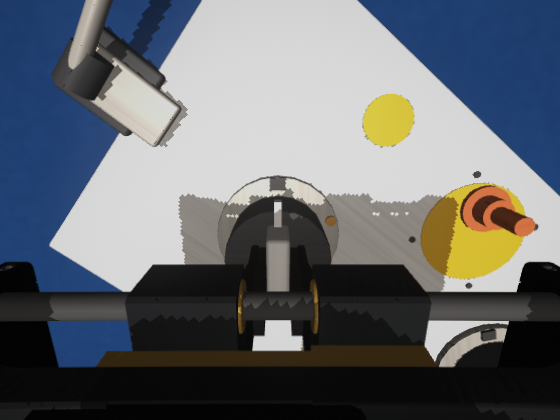

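The pointer at (278,212) lines up with the tab at (278,184), and the cap is down 11 mm. Now I'll screw it forward.

```bash
python3 -m handwheel '[[[1,0,0,0,0,0,0.05],[1,0,0,0.03,0,0,0.08],[1,0,0,0.03,0,0,0.08],[1,0,0,0.03,0,0,0.08],[1,0,0,0.03,0,0,0.08],[1,0,0,0.03,0,0,0.08],[1,0,0,0.03,0,0,0.08],[1,0,0,0.03,0,0,0.08],[1,0,0,0.03,0,0,0.08],[1,0,0,0,0,0,0]]]'; python3 - <<'E'
from h import *
s=robot.sense();print(s['wrist_torque'],s['joints'].round(2))
E
```

```text
time: 8.4
ee_pos: [0.5474, 0.1029, 0.0689]
tool_rot: [3.141, -0.0, 0.213]
force: [0.1, 0.6, -0.9]
gripper_width: 0.0118
finger_force: 30.0
[ 0.02121229  0.04779165 -0.01230311] [ 0.02  0.52 -0.37  1.95  0.28  0.72 -1.87]
```

Remaining: about 0.53 rad and 1.8 mm.

```bash
python3 -m handwheel '[[[1,0,0,0.03,0,0,0.08],[1,0,0,0.03,0,0,0.08],[1,0,0,0.03,0,0,0.08],[1,0,0,0.03,0,0,0.08],[1,0,0,0.03,0,0,0.08],[1,0,0,0.03,0,0,0.06],[1,0,0,0,0,0,0.03],[1,0,0,0,0,0,0.03],[1,0,0,0,0,0,0],[1,0,0,0,0,0,0]]]'; python3 - <<'E'
from h import *
s=robot.sense();print(s['wrist_torque'],s['joints'].round(2))
c=cam('wrist','w4.png');
E
```

```text
time: 9.4
ee_pos: [0.5475, 0.1029, 0.0672]
tool_rot: [-3.141, -0.0, -0.306]
force: [0.3, 0.2, 0.2]
gripper_width: 0.0118
finger_force: 30.0
[ 0.05556062 -0.02335697 -0.00413583] [-0.08  0.51 -0.24  1.96  0.18  0.7  -2.3 ]
```

View pics/w4.png

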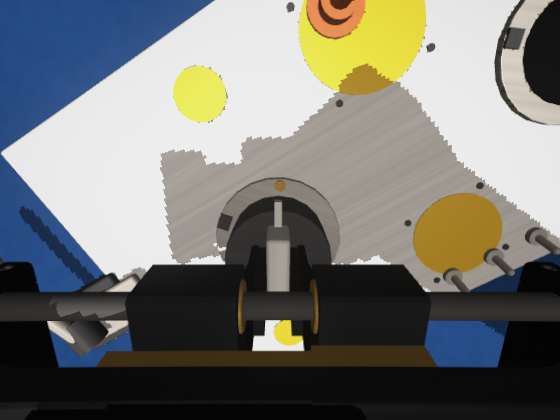

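The pointer at (278,213) is in line with the stud at (279,186). I'll release, then retract.

```bash
python3 -m handwheel '[[[0.5,0,0,0,0,0,0],[0,0,0,0,0,0,0],[-0.5,0,0,0,0,0,0],[-0.5,0,0,0,0,0,0],[-0.5,0,0,0,0,0,0],[-0.5,0,0,-1,0,0,0],[-0.5,0,0,-2,0,0,0],[-0.5,0,0,-3,0,0,0],[-0.5,0,0,-3,0,0,0],[-0.5,0,0,-3,0,0,0]]]'
python3 -m handwheel '[[[-0.5,-3,3,-2,0,0,0],[-0.5,-3,3,-2,0,0,0],[-0.5,-3,3,0,0,0,0],[-0.5,-3,3,0,0,0,0],[-0.5,-3,3,0,0,0,0],[-0.5,0,0,0,0,0,0],[-0.5,0,0,0,0,0,0],[-0.5,0,0,0,0,0,0],[-0.5,0,0,0,0,0,0],[-0.5,0,0,0,0,0,0]]]'; python3 - <<'E'
from h import *
t=cam('top','t5.png')['color'];s=cam('scene','s5.png')['color'];w=cam('wrist')['color']
f=lambda i,x,y:cv2.resize(i[y-37:y+38,x-50:x+50],(400,300),interpolation=cv2.INTER_CUBIC)
cv2.imwrite('pics/z5.png',np.vstack([np.hstack([f(t,217,240),cv2.resize(w,(400,300))]),np.hstack([f(s,350,225),f(s,235,248)])]))
E
```

```text
time: 10.45
ee_pos: [0.5472, 0.1029, 0.189]
tool_rot: [-3.141, -0.0, -0.307]
force: [-0.4, -0.0, -0.2]
gripper_width: 0.065
finger_force: 0.0
time: 11.45
ee_pos: [0.3598, 0.0057, 0.227]
tool_rot: [-3.141, 0.0, -0.306]
force: [0.2, 0.4, -0.2]
gripper_width: 0.0649
finger_force: 0.0
```

View pics/z5.png

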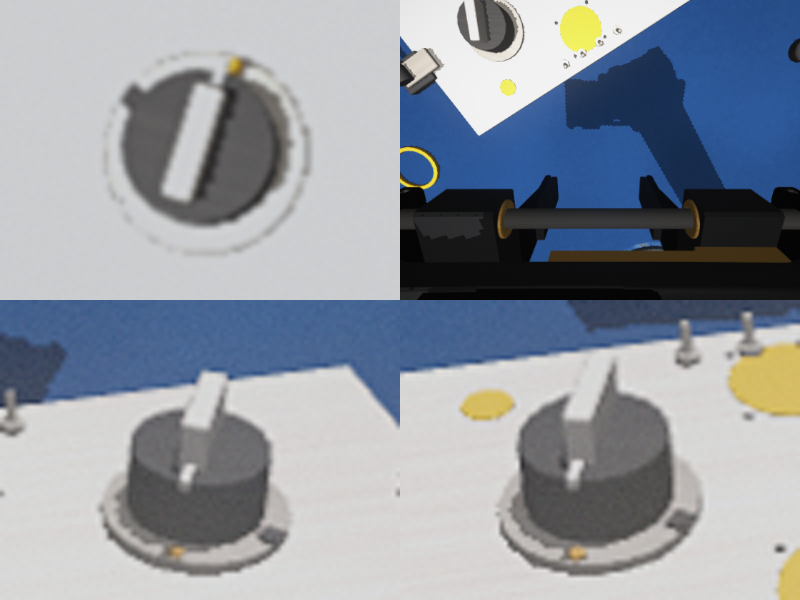

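The cap sits down on its collar like cap2, level, with its pointer at the stud. The gripper is clear, and cap2 looks unchanged.

```bash
python3 -c "
from station import robot
print(robot.job_done())"
```

```text
the job is handed in; nothing more can be done
None
```

The high cap was turned back to the start tab, dropped into the thread, screwed home to the stud and released, with the other cap left untouched; the job was handed in at about 11.6 s of the 38 s limit, and no verdict came back.

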